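Lock the swing arm on its post with an R-clip

TASK

Secure the grill's swing arm: set the brass collar over the upright post so that it lies flat on the arm's eye, then push the R-clip's straight leg through the post's cross-hole from the robot's side, its bent leg riding over the outside of the post, until the clip is fully home with its stop washer against the post. Feel for the hole and press gently so that nothing is bent, let go of the clip, and leave the other things on the board where they are.

Things in the scene. Friction and masses are not known exactly. Their poses are not given: they have to be found in the camera images.
- mount: Black steel swing-arm mount fixed on the board (board top z = 0.020). Origin on the post's axis at the board's top, z up; +x is the way the clip is pushed in, within 0.4 rad of straight away from the robot. Base plate 100 x 100 x 8 mm. The arm leads from the eye to a round carrier plate (150 mm across, top at 30 mm, centre at x +110, y +100 mm) that bears the dish.
- eye_top (a point): Centre of the flat top of the swing arm's round eye (44 mm across), 32 mm above the mount's origin: the collar lies on this. The bright steel post, 20 mm in diameter with a tapered top, rises through it; the post's top is 66 mm (plus or minus 10) above this point.
- hole (a point): Nominal centre of the post's cross-hole, on the post's axis 72 mm above the mount's origin; x along the hole. The post was left up to 10 mm higher or lower (new each time), so the real hole lies 10 mm below to 10 mm above this point; not in the readings: feel for it. Sideways it is exact. Hole 8 mm high, 9 mm wide, right through, no countersink. The post holds firm under 50 N.
- collar_center (a point): Loose brass collar, 46 mm outside, 26 mm bore, 22 mm high, 120 g, lying flat on the board; this is its centre, half-way up; z is its axis. Seated, this point is 43 mm above the mount's origin.
- clip_tab (a point): Centre (half-way up) of the red upright grip tab at the head of the loose R-clip (95 g): tab 28 mm along x, 14 mm across y, 40 mm high, upright while the clip lies flat on the board. x points from the tab to the straight leg's tip. The straight leg, 6 mm wire, has its axis 17 mm below this point and its tip (5 mm wide over the last 9 mm) 121.5 mm ahead of it.
- clip_seat (a point): Point on the straight leg's axis, 72 mm ahead of the tab's centre and 17 mm below it, same axes (3 mm above the board as it lies): on the post's axis when the clip is home. The 13 mm stop washer's front face, 10 mm behind it, then touches the post. The leg's tip is 49.5 mm ahead of it.
- clip: The whole R-clip; origin 3 mm under clip_seat. The spring bent leg (6 mm wire) lies on the +y side in the legs' plane, up to 21 mm from the straight leg: it meets the post about 20 mm before home, is spread widest 12 mm before home, then snaps in. Riding over takes a push of 3 to 10 N. Its contacts with post and mount, pinch included, may sum to 32 N: push with no more than about 18 N.
- dish: Cast iron provoleta dish, 128 mm across, 30 mm high, two ears, standing on the swing arm's carrier plate; origin at the centre of its underside. Leave alone.
- tongs: Stainless tongs, 280 mm long, 20 mm high, lying on the board; origin under the middle. Leave alone.
- bottle: Empty green glass bottle, 72 mm across, 240 mm high; origin at the centre of its underside. Leave alone.
- shaker: Round aluminium salt shaker, 46 mm across, 72 mm high, its flip-top lid standing open at the back to 112 mm; origin at the centre of its underside. Leave alone.
- sauce_jar: Amber glass sauce jar with white lid, 64 mm across, 85 mm high; origin at the centre of its underside. Leave alone.
- bowl: Small wooden bowl, 100 mm across, 45 mm high; origin at the centre of its underside. Leave alone.
- collar: The whole brass collar; origin at the centre of its underside.
Things that resemble listed ones, but are neither listed nor needed, are in the scene too. Leave any orange look-alike of the clip alone.

How it is judged (in metres and radians):
On the way, in this order (a step that is already met when the one before it is completed fails the run):
1. the collar lies flat on the arm's eye, over the post, and is let go (horizontal distance between collar_center and hole below 0.006 m and z of collar_center in the frame of mount below 0.046 m and angle between collar_center's own z axis and vertical below 0.12 rad and contact force between the fingers and collar below 0.1 N), for 0.2 s.
2. the clip is fully home in the cross-hole (x of clip_seat in the frame of hole between -0.003 and 0.003 m and y of clip_seat in the frame of hole between -0.005 and 0.005 m and z of clip_seat in the frame of hole between -0.0145 and 0.0145 m and angle between the x axis of clip_seat and the x axis of hole, either way round below 0.25 rad and x of clip_tab in the frame of hole below -0.05 m), for 0.2 s.
At the end, for the whole second after the job is handed in: Collar flat on the eye round the post (6 mm off axis, 3 mm in height, 0.12 rad). Clip through the cross-hole from the robot's side, its seat point within 3 mm of the post axis along the hole and 5 mm sideways, leg within 0.25 rad of the hole. Both at rest, let go (all of step 2 and horizontal distance between collar_center and hole below 0.006 m and z of collar_center in the frame of mount below 0.046 m and angle between collar_center's own z axis and vertical below 0.12 rad and linear speed of each of clip, collar below 0.02 m/s); the robot touches nothing.
It fails at once if the clip presses on the post or its mount with more than 32 N in all (all contacts summed) (contact force between clip and mount above 32 N).
It fails at once if a thing to be left alone is moved by more than 30 mm (distance of any of dish, tongs, bottle, shaker, sauce_jar, bowl from where it was at the start of the episode above 0.03 m).
It fails at once if a standing thing is tipped (angle between any of dish, bottle, shaker, sauce_jar, bowl's own z axis and vertical above 0.3 rad).
It also fails if it takes over 72 s, if anything falls off the work surface, if the arm or the gripper's body presses on something with over 40 N, if the wrist force passes 120 N, or if a joint passes its speed limit or range.

ROBOT

A 6-joint arm with a two-finger parallel gripper is mounted at the origin on the work surface. World frame = base frame: x ahead of the robot, y to its left, z up, the work surface at z = 0. Lengths are in mm, angles in rad, forces in N, time in s.
With the tool pointing down it reaches from about 400 to 925 mm from the base axis. Payload 12.5 kg.
Tool frame: the origin (TCP) lies on the centre line of the jaws, within the pads' length; the fingertips stand 19 mm ahead of it and the grasp point (between the pads) is the TCP; z points along the fingers, y is the line along which they close (so a half turn about z gives the same grasp; the last joint's range is limited). The gripper opens to 95 mm and grips with 3 to 60 N. Pads are 20 mm wide; open, the fingers measure 119 mm over their backs; the gripper's body (75 mm by 180 mm) begins 59 mm behind the grasp point.
Start: joints at [1.21, 0.491, 1.559, -0, 1.092, -0.106], TCP at [157.514, 604.842, 233.661] pointing down, gripper open.
Joint ranges: [-3.1, 3.1], [-0.84, 2.19], [0.05, 2.79], [-1.13, 4.28], [0.06, 2.93], [-2.69, 2.69]. Speed limits (rad/s): [2.22, 2.22, 2.79, 3.14, 3.14, 3.14].

INTERFACE

Orientations are given as [roll, pitch, yaw] about the fixed x, y, z axes, in that order (R = Rz(yaw) Ry(pitch) Rx(roll)).
In Python, from cell import state, read_camera, job_done gives the robot as it stands.
- The arm moves only by the tool arm_command, never from a script. Its argument "deltas" is a list of rows, each an object of numbers: "dx", "dy", "dz": the shift along the world's x, y, z in m; "yaw": the turn about the world's z in degrees. In form: [{"dx": .., "dy": .., "dz": .., "yaw": ..}, ...]. A call has 1 to 20 rows; each row shifts and turns the commanded pose from where the row before left it; what a row does not reach is not made up. A row lasts 1/10 s, in which the tool goes at most 50 mm and 8.59 degrees, less where a joint would pass 70% of its speed; a pose out of reach is approached as far as the arm can. A call with a gripper value outside its range is refused whole. "gripper" is the finger opening in m, from 0 to 0.0951, set as the call begins (left out, the last holds). The fingers move at their own pace and stop on an object; the grip force is fixed at half the most. Time passes only in rows, so rows that do not move let the fingers close. It gives the time, the measured TCP pose, the force, the opening and the grip force at its end, in the units of the state.
- state(): the state, without advancing time (a new reading comes with each control period).
- read_camera(name): name is "side" or "top"; returns a dict with "color" (384x512x3 uint8, red, green, blue), "range_z" (384x512 float32, mm along the optical axis (not along the pixel's ray), 0 where there is no reading), "fx", "fy", "cx", "cy" (pixels), "k1" (the pictures are not rectified: a ray, as slopes to the right and down, at radius r is drawn at 1 + k1 r^2 times it, then the intrinsics apply), "extrinsics" (4x4, takes a point from camera to world coordinates). Camera axes: x right, y up, looking along -z (the intrinsics and any distortion apply to the point x, -y, -z); pixel columns grow to the right and rows downward; lengths in mm; the calibration is good to about 2 mm. A picture is of the moment at which its call begins.
- job_done(): hands the job in; it is judged then, once.
The state is a dict: "t": time; "joints": joint angles; "qvel": joint speeds; "tau": joint torques, N m; "eef_pos": TCP position; "tcp_rot": TCP orientation; "ft_force": force on the tool from outside, world axes, zero at the start; "moment": the same for the moment, N m; "opening": opening from 0.0 (shut) to 1.0 (fully open); "grip_force": force on a finger pad.
Only numpy, scipy, OpenCV 4.12 (cv2) and the standard library are available. Lean on these libraries where they do the work, as an engineer would, in place of code of your own. Each camera call takes 0.05 s, during which the arm holds its last target. There are 200 camera calls.

## Working session

There is one attempt and no reset: what is moved stays moved. The work goes in short steps, Python scripts to look and compute and a tool call to move; the robot and the scene stay as the last step left them, time stands still between calls to the robot, and variables do not carry over. Pictures are saved under pics/ and viewed, at most 10 in all, crops included, and the job is handed in when it is done.

Besides the shell and the picture viewer there is one more tool, called after "Emit:" as name(argument=value, ...) on one line, values as JSON. arm_command: Moves the arm, as the interface text tells. Its arguments: {"type":"object","properties":{"deltas":{"type":"array"},"gripper":{"type":"number"}},"required":["deltas"]}

```bash
mkdir -p pics
cat > h.py <<'E'
import numpy as np, cv2
from cell import state, read_camera, job_done
def world(c):
    h,w=c["range_z"].shape
    u,v=np.meshgrid(np.arange(w),np.arange(h))
    K=np.array([[c["fx"],0,c["cx"]],[0,c["fy"],c["cy"]],[0,0,1.]])
    p=cv2.undistortPoints(np.stack([u,v],-1).reshape(-1,1,2).astype(float),K,np.array([c["k1"],0,0,0,0.])).reshape(h,w,2)
    z=c["range_z"].astype(float)
    P=np.stack([p[...,0]*z,-p[...,1]*z,-z,np.ones_like(z)],-1)
    W=P@np.array(c["extrinsics"]).T
    W=W[...,:3]; W[z==0]=np.nan
    return W
def look(n,tag):
    c=read_camera(n); W=world(c); np.savez(f"{tag}.npz",W=W,c=c["color"]); 
    return c,W
E
python3 - <<'E'
from h import *
ims=[]
for n in("top","side"):
    c,W=look(n,n+"0"); cv2.imwrite(f"pics/{n}0.png",cv2.resize(c["color"][...,::-1],(800,600)))
    print(n,np.array(c["extrinsics"]).round(2).tolist(),c["fx"],c["k1"])
print(state())
E
```

```text
top [[-0.01, 0.99, -0.11, 347.52], [-1.0, -0.01, -0.01, 22.28], [-0.01, 0.11, 0.99, 1426.75], [0.0, 0.0, 0.0, 1.0]] 422.3662897120332 0.03011264976881072
side [[-0.94, 0.27, -0.22, 235.95], [-0.35, -0.71, 0.61, 801.06], [0.01, 0.65, 0.76, 1034.53], [0.0, 0.0, 0.0, 1.0]] 371.9588353657919 -0.11734818782095803
{'t': 0.1, 'joints': array([ 1.21038397e+00,  4.91476608e-01,  1.55936381e+00, -1.28134961e-05,
        1.09170171e+00, -1.05594945e-01]), 'qvel': array([-0.00054571, -0.00197258,  0.00049051,  0.00133706, -0.00056945,
       -0.00067339]), 'tau': array([ 2.57519918e-03, -6.13632345e+01, -2.58608794e+01,  6.93835085e-02,
        4.69712913e-02, -9.70201609e-05]), 'eef_pos': array([157.45483465, 604.64935883, 233.14276872]), 'tcp_rot': array([-3.14064727e+00, -8.87715743e-05,  2.88678111e+00]), 'ft_force': array([ 0.96846049, -0.34292009, -0.20800415]), 'moment': array([-0.00137655, -0.00795611,  0.04012907]), 'grip_force': 0.0, 'opening': 0.9976367360827412}
```

View pics/top0.png

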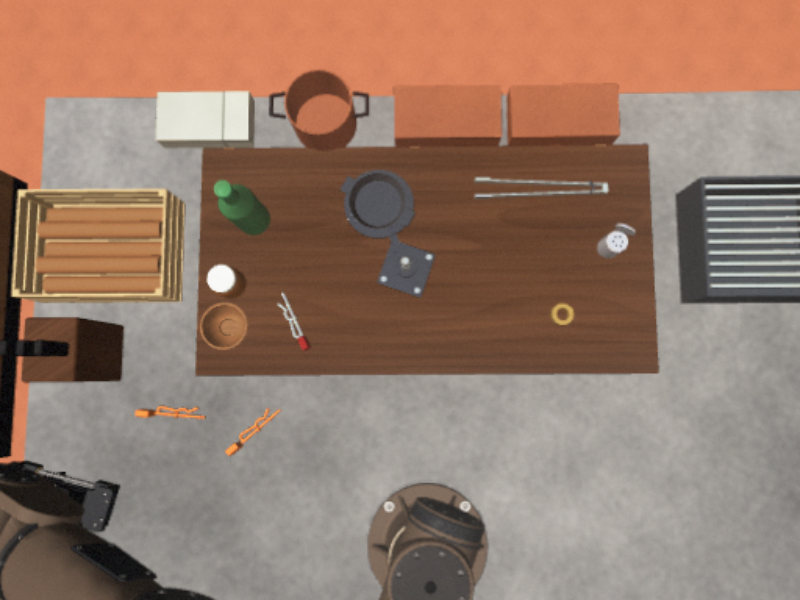

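View pics/side0.png

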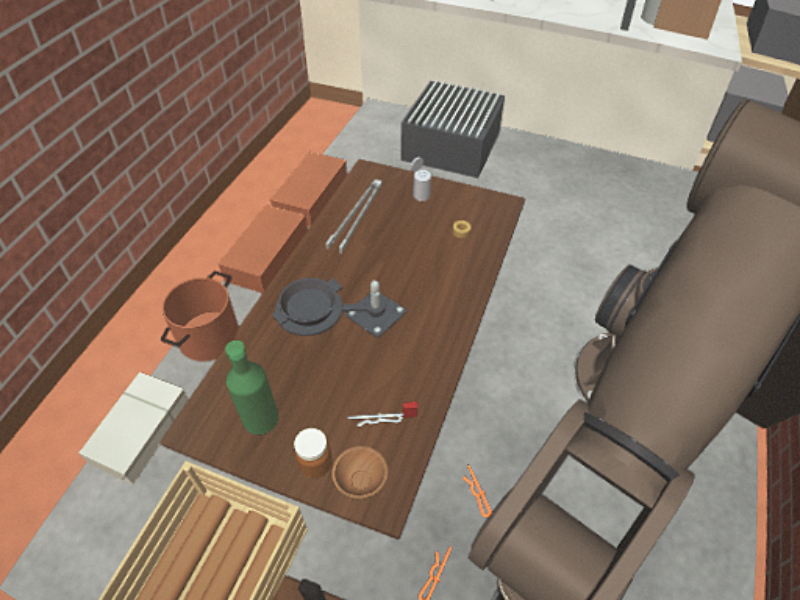

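The top view shows the red-tabbed clip at (303,343), legs running up to (284,295). The collar is at (562,313) and the mount post at (406,262), with the dish beyond at (379,203). The two clips at (170,412) and (253,430) are orange look-alikes, so the red-tabbed one is meant. Next I measure the positions and make one confirming crop.

Run:
```python
from h import *
crops=[]
for n in("top","side"):
    d=np.load(n+"0.npz");W=d["W"];c=d["c"].astype(int);x,y,z=W[...,0],W[...,1],W[...,2]
    hsv=cv2.cvtColor(d["c"],cv2.COLOR_RGB2HSV).astype(int);H,S,V=hsv[...,0],hsv[...,1],hsv[...,2]
    on=(x>380)&(x<960)&(abs(y)<650)&(z>5)
    red=on&((H<5)|(H>174))&(S>180)&(V>90)&(z>35)
    print(n,"red",red.sum(),np.nanmedian(W[red],0).round(1), W[red&(z>52)].mean(0).round(1),W[red].min(0).round(1),W[red].max(0).round(1))
    r2=red&(z>52); print(" rect",cv2.minAreaRect((W[r2][:,:2]).astype(np.float32)))
    br=on&(H>15)&(H<32)&(S>100)&(V>110)&(y<-150)&(z>25)
    t=br&(z>38); print(" brass",br.sum(),cv2.minEnclosingCircle(W[t][:,:2].astype(np.float32)),W[t].mean(0).round(1),W[t][:,2].max())
    leg=(x>400)&(x<620)&(y>150)&(y<420)&(S<90)&(V>120)&(z>15)&(z<45)
    P=W[leg][:,:2]; print(" legs",leg.sum(),P.mean(0).round(1),np.nanmin(P,0).round(),np.nanmax(P,0).round(), P[P[:,0].argmax()].round(1))
    post=(abs(y)<120)&(x>520)&(x<760)&(z>75)&(S<60)
    P=W[post]; print(" post",post.sum(),P.mean(0).round(1),P[:,2].max(),cv2.minEnclosingCircle(P[:,:2].astype(np.float32)))
    for a,b in((75,85),(85,95),(95,105),(105,115),(115,128)):
        q=P[(P[:,2]>a)&(P[:,2]<b)]
        if len(q):print("  ",a,len(q),q.mean(0).round(1),q.min(0).round(1),q.max(0).round(1))
    pl=(abs(y)<150)&(x>500)&(x<720)&(z>24)&(z<34)&(V<110)&(S<110)
    print(" plate",pl.sum(),cv2.minAreaRect(W[pl][:,:2].astype(np.float32)),W[pl].mean(0).round(1))
    sc=(abs(y)<150)&(x>500)&(x<720)&(z>24)&(z<40)&(V>150)&(S<70)
    k,l,_,ce=cv2.connectedComponentsWithStats(sc.astype(np.uint8))
    for i in range(1,k): print("  screw",W[l==i].mean(0).round(1),(l==i).sum())
    rim=(x>640)&(x<860)&(y>-60)&(y<200)&(z>72)&(V<120)
    print(" dish",W[rim].mean(0).round(1),cv2.minEnclosingCircle(W[rim&(z<90)][:,:2].astype(np.float32)))
d=np.load("top0.npz")["c"];e=np.load("side0.npz")["c"]
A=cv2.resize(d[180:230,165:205],(400,500),interpolation=cv2.INTER_CUBIC);B=cv2.resize(e[250:290,215:275],(400,500),interpolation=cv2.INTER_CUBIC)
cv2.imwrite("pics/clip.png",np.hstack([A,B])[...,::-1])
```

```text
top red 23 [416.3 253.2  61.1] [415.5 253.7  61. ] [403.6 246.5  54.8] [426.5 259.8  65.9]
 rect ((415.82171630859375, 254.01307678222656), (22.163108825683594, 10.230005264282227), 28.657978057861328)
 brass 123 ((473.1241149902344, -288.1348571777344), 23.027618408203125) [ 473.2 -288.2   42.1] 49.55608800755749
 legs 149 [472.8 287.8] [428. 263.] [525. 317.] [525.2 306.5]
 post 197 [661.6  50.9  87.2] 128.5879711000157 ((661.905029296875, 55.47340393066406), 98.13374328613281)
   75 153 [685.2  53.6  79. ] [565.4  24.6  75.2] [759.1 119.4  84.5]
   85 7 [607.4  38.9  90.3] [566.5  31.7  85.6] [712.4  44.5  94.6]
   95 3 [569.2  45.5  97.3] [565.8  38.1  97. ] [572.5  50.8  98. ]
   105 3 [567.7  39.  112.5] [566.5  34.7 110. ] [569.4  44.3 114.5]
   115 29 [574.8  41.8 123.5] [564.9  34.5 117.4] [584.9  50.3 127.9]
 plate 564 ((616.3673095703125, 26.728836059570312), (100.69613647460938, 186.99270629882812), 70.7051773071289) [573.6  41.   28.6]
  screw [599.9  -8.1  32.1] 11
  screw [553.5  88.5  31.1] 10
  screw [527.7  17.5  30.9] 12
 dish [731.4 110.5  80.5] ((752.4424438476562, 116.34487915039062), 122.7271957397461)
  return np.nanmean(a, axis, out=out, keepdims=keepdims)
<stdin>:8: RuntimeWarning: Mean of empty slice.
  ret = um.true_divide(
Traceback (most recent call last):
ValueError: zero-size array to reduction operation minimum which has no identity
```

```bash
python3 - <<'E' 2>&1 | grep -v Warn
from h import *
d=np.load("side0.npz");W=d["W"];x,y,z=W[...,0],W[...,1],W[...,2]
hsv=cv2.cvtColor(d["c"],cv2.COLOR_RGB2HSV).astype(int);H,S,V=hsv[...,0],hsv[...,1],hsv[...,2]
red=((H<6)|(H>172))&(S>170)&(V>70)&(x>380)&(x<480)&(y>200)&(y<300)
P=W[red];print("red",len(P),P.mean(0).round(1),P.min(0).round(1),P.max(0).round(1))
print(P[P[:,2]>52].mean(0).round(1),cv2.minAreaRect(P[P[:,2]>52][:,:2].astype(np.float32)) )
br=(H>12)&(H<34)&(S>90)&(y<-240)&(y>-340)&(x>430)&(x<520)&(z>36)
P=W[br];print("brass",len(P),P.mean(0).round(1),cv2.minEnclosingCircle(P[:,:2].astype(np.float32)))
post=(abs(y-41)<22)&(abs(x-576)<22)&(z>62);P=W[post]
print("post",len(P));
for a in range(60,135,5):
    q=P[(P[:,2]>a)&(P[:,2]<=a+5)]
    if len(q):print(a,len(q),q.mean(0).round(1),q.max(0).round(1))
sc=(abs(y-41)<80)&(abs(x-576)<80)&(z>24)&(z<40)&(V>140)&(S<70)
k,l,_,_=cv2.connectedComponentsWithStats(sc.astype(np.uint8))
for i in range(1,k): print("  screw",W[l==i].mean(0).round(1),(l==i).sum())
t=np.load("top0.npz");T=t["W"];Ht=cv2.cvtColor(t["c"],cv2.COLOR_RGB2HSV).astype(int)
leg=(T[...,0]>400)&(T[...,0]<560)&(T[...,1]>240)&(T[...,1]<330)&(Ht[...,1]<100)&(Ht[...,2]>110)
print("toplegs",[p for p in T[leg].round(0).astype(int)[:60:2].tolist()])
leg=(x>400)&(x<560)&(y>240)&(y<330)&(S<80)&(V>120)
print("sidelegs",[p for p in W[leg].round(0).astype(int)[::3].tolist()])
A=cv2.resize(t["c"][180:230,165:205],(400,500),interpolation=cv2.INTER_CUBIC);B=cv2.resize(d["c"][250:290,215:275],(400,500),interpolation=cv2.INTER_CUBIC)
cv2.imwrite("pics/clip.png",np.hstack([A,B])[...,::-1])
E
```

```text
red 12 [422.3 258.   51.6] [412.5 246.4  28. ] [429.2 266.9  62.6]
[420.1 254.4  60.8] ((418.6185302734375, 255.86392211914062), (18.669963836669922, 10.121387481689453), 34.33924102783203)
brass 73 [ 478.8 -285.    42.9] ((477.9400329589844, -286.41082763671875), 24.732101440429688)
post 90
60 5 [581.2  48.9  63.7] [587.6  51.   65. ]
65 5 [574.9  47.7  68.1] [578.8  50.6  69.7]
70 5 [579.5  46.9  72.7] [587.4  50.5  73.9]
75 7 [578.2  47.5  76.9] [586.8  52.4  79.4]
80 5 [577.7  46.8  82.6] [586.7  50.5  84.4]
85 7 [577.   47.2  86.8] [583.   51.8  89.9]
90 6 [578.9  45.5  92.6] [586.8  49.4  94.6]
95 7 [575.9  46.3  98. ] [581.9  51.8  99.8]
100 5 [579.   47.3 102.1] [585.2  51.4 103.3]
105 5 [576.5  44.3 107. ] [584.6  50.7 108.4]
110 4 [577.5  47.9 112.1] [584.9  52.6 112.6]
115 9 [578.6  48.9 117.8] [585.5  51.  119.9]
120 10 [579.   43.9 123. ] [587.   48.3 124.9]
125 10 [580.9  40.7 126.8] [588.4  46.5 129.8]
  screw [531.4  17.6  33.3] 10
  screw [627.3  66.2  34.2] 8
  screw [557.1  88.3  33.3] 14
toplegs [[525, 306, 28], [522, 303, 27], [519, 307, 24], [519, 300, 25], [515
[... 521 characters left out ...]
7, 270, 29], [439, 265, 26], [429, 265, 33], [521, 299, 25], [512, 297, 28], [504, 294, 27], [495, 290, 27], [486, 287, 27], [478, 284, 27], [469, 281, 29], [461, 276, 25], [452, 274, 28], [444, 270, 26], [435, 266, 25], [524, 307, 30], [517, 301, 25], [508, 298, 25], [500, 294, 24], [491, 293, 28], [483, 288, 24], [436, 272, 27], [496, 295, 22], [472, 290, 29], [464, 286, 28], [455, 283, 28], [448, 277, 22], [435, 275, 26], [497, 301, 24], [488, 299, 27], [481, 292, 19], [471, 291, 25], [462, 290, 28], [454, 287, 29], [446, 281, 25], [437, 279, 27], [508, 308, 23], [498, 307, 28], [491, 301, 22], [481, 301, 29], [474, 294, 23], [438, 284, 27], [502, 312, 28], [487, 301, 19], [506, 313, 21]]
```

View pics/clip.png

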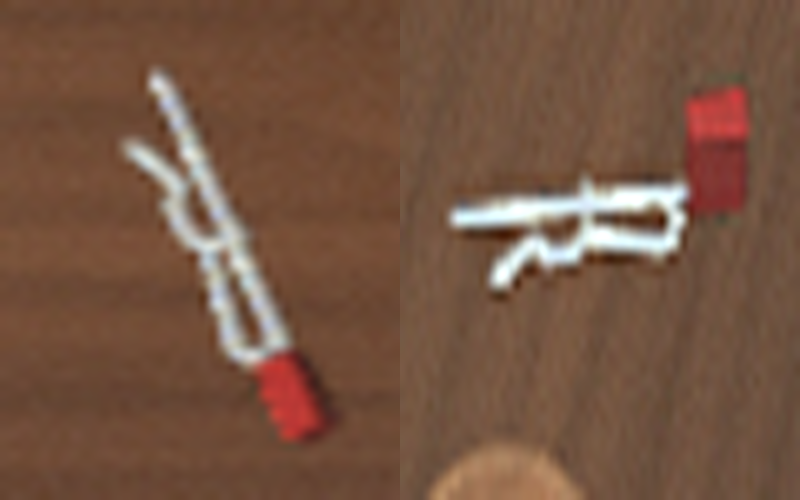

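The crop confirms it: red tab, straight leg on one side with its tip at crop (155,75), bent leg on the +y side. Heading is about 24.5°. The mount's yaw from its screws is about -19.7°. I head for the collar.

Emit:
arm_command(deltas=[{"dx": 0.03,"dy": -0.03},{"dx": 0.03,"dy": -0.03},{"dx": 0.03,"dy": -0.03},{"dx": 0.03,"dy": -0.03},{"dx": 0.03,"dy": -0.03},{"dx": 0.03,"dy": -0.03},{"dx": 0.03,"dy": -0.03},{"dx": 0.03,"dy": -0.03},{"dx": 0.03,"dy": -0.03},{"dx": 0.03,"dy": -0.03},{"dx": 0.018,"dy": -0.035},{"dy": -0.04},{"dy": -0.04},{"dy": -0.04},{"dy": -0.04},{"dy": -0.04},{"dy": -0.04},{"dy": -0.04},{"dy": -0.04},{"dy": -0.04}], gripper=0.095)

```text
$.deltas[0]: bad value
```

Emit:
arm_command(deltas=[{"dy": -0.04},{"dy": -0.04},{"dy": -0.04},{"dy": -0.04,"dz": -0.015},{"dy": -0.04,"dz": -0.02},{"dz": -0.02},{},{}])

```text
$.deltas[0]: bad value
```

Emit:
arm_command(deltas=[{"dx": 0.03,"dy": -0.03,"dz": 0,"yaw": 0},{"dx": 0.03,"dy": -0.03,"dz": 0,"yaw": 0},{"dx": 0.03,"dy": -0.03,"dz": 0,"yaw": 0},{"dx": 0.03,"dy": -0.03,"dz": 0,"yaw": 0},{"dx": 0.03,"dy": -0.03,"dz": 0,"yaw": 0},{"dx": 0.03,"dy": -0.03,"dz": 0,"yaw": 0},{"dx": 0.03,"dy": -0.03,"dz": 0,"yaw": 0},{"dx": 0.03,"dy": -0.03,"dz": 0,"yaw": 0},{"dx": 0.03,"dy": -0.03,"dz": 0,"yaw": 0},{"dx": 0.03,"dy": -0.03,"dz": 0,"yaw": 0},{"dx": 0.018,"dy": -0.035,"dz": 0,"yaw": 0},{"dx": 0,"dy": -0.04,"dz": 0,"yaw": 0},{"dx": 0,"dy": -0.04,"dz": 0,"yaw": 0},{"dx": 0,"dy": -0.04,"dz": 0,"yaw": 0},{"dx": 0,"dy": -0.04,"dz": 0,"yaw": 0},{"dx": 0,"dy": -0.04,"dz": 0,"yaw": 0},{"dx": 0,"dy": -0.04,"dz": 0,"yaw": 0},{"dx": 0,"dy": -0.04,"dz": 0,"yaw": 0},{"dx": 0,"dy": -0.04,"dz": 0,"yaw": 0},{"dx": 0,"dy": -0.04,"dz": 0,"yaw": 0}], gripper=0.095)

```text
t: 2.1
eef_pos: [475.1, -91.8, 233.6]
tcp_rot: [3.141, -0.0, 2.887]
ft_force: [0.1, -0.1, 0.3]
opening: 0.998
grip_force: 0.0
```

Emit:
arm_command(deltas=[{"dx": 0,"dy": -0.04,"dz": 0,"yaw": 0},{"dx": 0,"dy": -0.04,"dz": 0,"yaw": 0},{"dx": 0,"dy": -0.04,"dz": -0.015,"yaw": 0},{"dx": 0,"dy": -0.04,"dz": -0.02,"yaw": 0},{"dx": 0,"dy": -0.035,"dz": -0.03,"yaw": 0},{"dx": 0,"dy": 0,"dz": -0.04,"yaw": 0},{"dx": 0,"dy": 0,"dz": 0,"yaw": 0},{"dx": 0,"dy": 0,"dz": 0,"yaw": 0}])

```text
t: 2.9
eef_pos: [475.4, -284.8, 128.9]
tcp_rot: [3.141, -0.001, 2.887]
ft_force: [0.3, -0.4, 0.6]
opening: 0.999
grip_force: 0.0
```

Run:
```python
from h import *
c,W=look("side","side1");t,T=look("top","top1")
A=c["color"][90:240,220:420];cv2.imwrite("pics/s1.png",cv2.resize(A,(800,600))[...,::-1])
for n,Q in(("side",W),("top",T)):
    b=(abs(Q[...,0]-800)<40)&(abs(Q[...,1]+50)<40);print(n,"board",np.nanmean(Q[b],0).round(1),np.nanstd(Q[b][:,2]).round(2))
p0=np.load("top0.npz")["W"]; 
for n,Q in(("side",W),("top",T),("top0",p0)):
    b=(abs(Q[...,0]-577)<20)&(abs(Q[...,1]-42)<20)&(Q[...,2]>116);print(n,"posttop",np.sort(Q[b][:,2])[-14:].round(1),np.mean(Q[b],0).round(1))
```

```text
side board [798.9 -49.4  23.4] 2.19
top board [799.9 -49.9  20.4] 3.02
side posttop [124.1 124.6 124.9 125.1 125.5 126.  127.7 127.9 127.9 128.1 128.1 128.1
 129.  129.4] [579.6  44.5 123.6]
top posttop [123.2 123.2 123.4 123.9 124.5 124.6 125.4 125.6 126.4 126.7 126.7 127.8
 128.3 129.3] [575.3  41.8 122.7]
top0 posttop [124.3 124.9 125.1 125.4 125.4 125.9 126.  126.5 126.9 127.1 127.9 127.9
 128.2 128.6] [575.1  41.9 123.8]
```

View pics/s1.png

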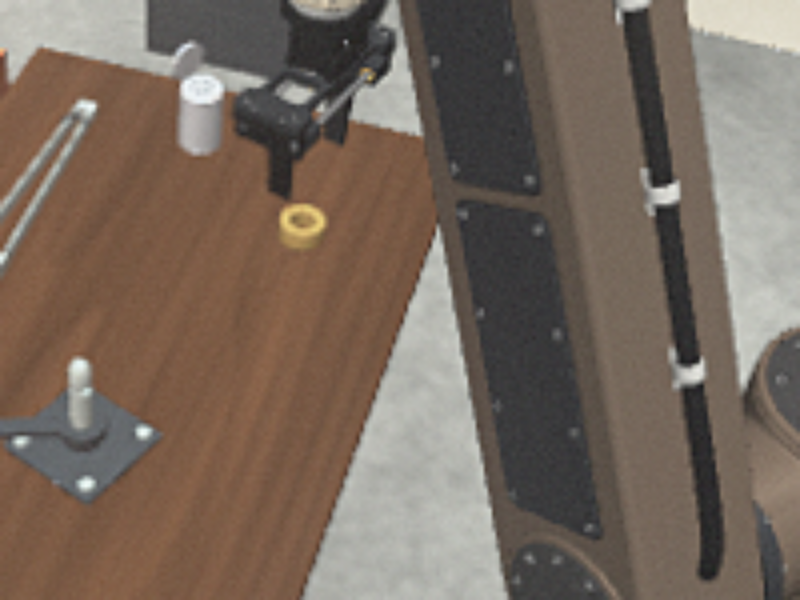

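The side view shows the open gripper above the collar (crop 302,226), the post with its top at (80,365), and no obstruction. I descend and grip.

Emit:
arm_command(deltas=[{"dx": 0,"dy": -0.002,"dz": -0.03,"yaw": 0},{"dx": 0,"dy": 0,"dz": -0.03,"yaw": 0},{"dx": 0,"dy": 0,"dz": -0.022,"yaw": 0},{"dx": 0,"dy": 0,"dz": 0,"yaw": 0}])

```text
t: 3.4
eef_pos: [475.5, -286.4, 46.3]
tcp_rot: [3.141, -0.001, 2.888]
ft_force: [0.4, 0.5, 0.5]
opening: 1.001
grip_force: 0.0
```

Emit:
arm_command(deltas=[{"dx": 0,"dy": 0,"dz": 0,"yaw": 0},{"dx": 0,"dy": 0,"dz": 0,"yaw": 0},{"dx": 0,"dy": 0,"dz": 0,"yaw": 0},{"dx": 0,"dy": 0,"dz": 0,"yaw": 0},{"dx": 0,"dy": 0,"dz": 0,"yaw": 0},{"dx": 0,"dy": 0,"dz": 0,"yaw": 0},{"dx": 0,"dy": 0,"dz": 0,"yaw": 0},{"dx": 0,"dy": 0,"dz": 0,"yaw": 0}], gripper=0.03)

```text
t: 4.2
eef_pos: [475.5, -287.2, 46.8]
tcp_rot: [3.142, 0.0, 2.887]
ft_force: [-0.5, -1.0, 2.6]
opening: 0.479
grip_force: 30.0
```

Emit:
arm_command(deltas=[{"dx": 0,"dy": 0,"dz": 0.03,"yaw": 0},{"dx": 0,"dy": 0,"dz": 0.035,"yaw": 0},{"dx": 0,"dy": 0.01,"dz": 0.035,"yaw": 0},{"dx": 0.01,"dy": 0.03,"dz": 0.033,"yaw": 0},{"dx": 0.01,"dy": 0.035,"dz": 0,"yaw": 0},{"dx": 0.01,"dy": 0.035,"dz": 0,"yaw": 0},{"dx": 0.01,"dy": 0.035,"dz": 0,"yaw": 0},{"dx": 0.01,"dy": 0.035,"dz": 0,"yaw": 0},{"dx": 0.01,"dy": 0.035,"dz": 0,"yaw": 0},{"dx": 0.01,"dy": 0.035,"dz": 0,"yaw": 0},{"dx": 0.01,"dy": 0.03,"dz": 0,"yaw": 0},{"dx": 0.01,"dy": 0.025,"dz": 0,"yaw": 0},{"dx": 0.01,"dy": 0.023,"dz": 0,"yaw": 0},{"dx": 0,"dy": 0,"dz": 0,"yaw": 0},{"dx": 0,"dy": 0,"dz": 0,"yaw": 0}])

```text
t: 5.7
eef_pos: [575.2, 41.1, 179.2]
tcp_rot: [-3.141, -0.001, 2.888]
ft_force: [0.4, -0.4, -1.5]
opening: 0.475
grip_force: 30.0
```

Run:
```python
from h import *
s=state();print(s["eef_pos"].round(1),s["ft_force"].round(1))
for n in("side","top"):
    c,W=look(n,n+"2");x,y,z=W[...,0],W[...,1],W[...,2]
    H,S,V=cv2.split(cv2.cvtColor(c["color"],cv2.COLOR_RGB2HSV).astype(int).astype(np.int16))
    br=(H>12)&(H<34)&(S>90)&(V>60)&(abs(x-577)<45)&(abs(y-41)<45)&(z>120);P=W[br]
    print(n,"brass",len(P),P.mean(0).round(1),P.min(0).round(1),P.max(0).round(1)) if len(P) else print(n,"none")
    p=(abs(x-577)<25)&(abs(y-41)<25)&(z>60)&(z<130)&(S<60);P=W[p];print(" post",len(P),P.mean(0).round(1) if len(P) else "")
    if n=="side": cv2.imwrite("pics/s2.png",cv2.resize(c["color"][130:230,170:310],(798,570),interpolation=cv2.INTER_CUBIC)[...,::-1])
```

```text
[575.2  41.1 179.2] [ 0.4 -0.4 -1.5]
side brass 129 [570.2  42.8 185.5] [539.7  16.6 156.1] [605.7  67.6 274.6]
 post 91 [578.1  46.4  96.8]
top brass 9 [587.2  38.5 464.1] [559.9  -3.6 449.9] [613.1  85.1 493.5]
 post 0
```

View pics/s2.png

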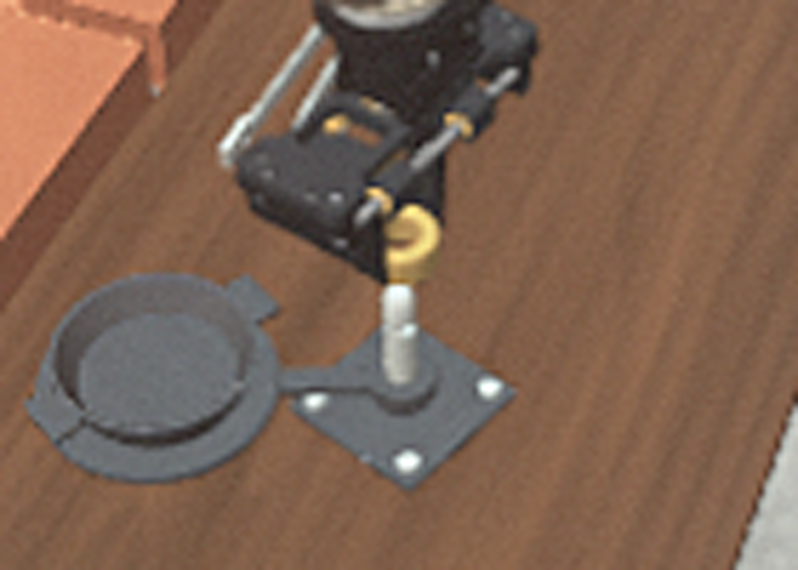

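The side view shows the collar held over the post, centred at about (402,240), while the post axis extended up comes to about (396,240). That is about 3 mm short in x, which matches the camera differences. I correct and lower with force checks.

Emit:
arm_command(deltas=[{"dx": 0.003,"dy": 0,"dz": -0.01,"yaw": 0},{"dx": 0,"dy": 0,"dz": -0.012,"yaw": 0},{"dx": 0,"dy": 0,"dz": -0.004,"yaw": 0},{"dx": 0,"dy": 0,"dz": -0.004,"yaw": 0},{"dx": 0,"dy": 0,"dz": -0.004,"yaw": 0},{"dx": 0,"dy": 0,"dz": -0.004,"yaw": 0},{"dx": 0,"dy": 0,"dz": 0,"yaw": 0}])

```text
t: 6.5
eef_pos: [578.3, 40.9, 141.2]
tcp_rot: [-3.142, -0.001, 2.887]
ft_force: [-0.1, 0.7, -0.3]
opening: 0.478
grip_force: 30.0
```

Emit:
arm_command(deltas=[{"dx": 0,"dy": 0,"dz": -0.004,"yaw": 0},{"dx": 0,"dy": 0,"dz": -0.004,"yaw": 0},{"dx": 0,"dy": 0,"dz": 0,"yaw": 0}])

```text
t: 6.8
eef_pos: [578.3, 40.9, 133.2]
tcp_rot: [-3.142, -0.001, 2.887]
ft_force: [-0.5, 0.2, -1.3]
opening: 0.478
grip_force: 30.0
```

Emit:
arm_command(deltas=[{"dx": 0,"dy": 0,"dz": -0.006,"yaw": 0},{"dx": 0,"dy": 0,"dz": -0.006,"yaw": 0},{"dx": 0,"dy": 0,"dz": -0.006,"yaw": 0},{"dx": 0,"dy": 0,"dz": -0.006,"yaw": 0},{"dx": 0,"dy": 0,"dz": 0,"yaw": 0}])

```text
t: 7.3
eef_pos: [578.1, 40.8, 108.7]
tcp_rot: [-3.141, -0.001, 2.887]
ft_force: [0.3, 0.2, -1.2]
opening: 0.477
grip_force: 30.0
```

Emit:
arm_command(deltas=[{"dx": 0,"dy": 0,"dz": -0.006,"yaw": 0},{"dx": 0,"dy": 0,"dz": -0.006,"yaw": 0},{"dx": 0,"dy": 0,"dz": -0.006,"yaw": 0},{"dx": 0,"dy": 0,"dz": -0.006,"yaw": 0},{"dx": 0,"dy": 0,"dz": -0.003,"yaw": 0},{"dx": 0,"dy": 0,"dz": 0,"yaw": 0}])

```text
t: 7.9
eef_pos: [578.3, 40.8, 82.1]
tcp_rot: [-3.142, -0.001, 2.887]
ft_force: [0.2, -0.4, -2.0]
opening: 0.476
grip_force: 30.0
```

Emit:
arm_command(deltas=[{"dx": 0,"dy": 0,"dz": -0.001,"yaw": 0},{"dx": 0,"dy": 0,"dz": -0.001,"yaw": 0},{"dx": 0,"dy": 0,"dz": 0,"yaw": 0}])

```text
t: 8.2
eef_pos: [578.5, 40.8, 80.7]
tcp_rot: [3.141, 0.0, 2.887]
ft_force: [0.4, 0.5, -1.5]
opening: 0.484
grip_force: 30.0
```

Emit:
arm_command(deltas=[{"dx": 0,"dy": 0,"dz": -0.001,"yaw": 0},{"dx": 0,"dy": 0,"dz": -0.001,"yaw": 0},{"dx": 0,"dy": 0,"dz": 0,"yaw": 0}])

```text
t: 8.5
eef_pos: [578.6, 40.9, 78.7]
tcp_rot: [3.141, 0.0, 2.887]
ft_force: [0.2, 0.3, -0.8]
opening: 0.481
grip_force: 30.0
```

Emit:
arm_command(deltas=[{"dx": 0,"dy": 0,"dz": 0,"yaw": 0},{"dx": 0,"dy": 0,"dz": 0,"yaw": 0},{"dx": 0,"dy": 0,"dz": 0,"yaw": 0},{"dx": 0,"dy": 0,"dz": 0,"yaw": 0},{"dx": 0,"dy": 0,"dz": 0,"yaw": 0},{"dx": 0,"dy": 0,"dz": 0,"yaw": 0}], gripper=0.08)

```text
t: 9.1
eef_pos: [578.5, 40.8, 78.6]
tcp_rot: [3.141, -0.0, 2.887]
ft_force: [1.0, 0.6, 0.1]
opening: 0.838
grip_force: 0.0
```

Emit:
arm_command(deltas=[{"dx": 0,"dy": 0,"dz": 0.03,"yaw": 0},{"dx": 0,"dy": 0,"dz": 0.04,"yaw": 0},{"dx": 0,"dy": 0,"dz": 0.04,"yaw": 0},{"dx": -0.01,"dy": 0.02,"dz": 0.02,"yaw": 4},{"dx": -0.02,"dy": 0.03,"dz": 0,"yaw": 5},{"dx": -0.02,"dy": 0.03,"dz": 0,"yaw": 5},{"dx": -0.02,"dy": 0.03,"dz": 0,"yaw": 5},{"dx": -0.02,"dy": 0.03,"dz": 0,"yaw": 5},{"dx": -0.02,"dy": 0.03,"dz": 0,"yaw": 5},{"dx": -0.02,"dy": 0.03,"dz": 0,"yaw": 5},{"dx": -0.02,"dy": 0.013,"dz": 0,"yaw": 5},{"dx": -0.012,"dy": 0,"dz": -0.02,"yaw": 0},{"dx": 0,"dy": 0,"dz": -0.03,"yaw": 0},{"dx": 0,"dy": 0,"dz": 0,"yaw": 0},{"dx": 0,"dy": 0,"dz": 0,"yaw": 0}])

```text
t: 10.6
eef_pos: [416.7, 253.9, 159.0]
tcp_rot: [3.142, -0.001, -2.716]
ft_force: [0.4, 0.6, -0.1]
opening: 0.841
grip_force: 0.0
```

Run:
```python
from h import *
c,W=look("side","side3");t,T=look("top","top3")
for n,c,W in(("side",c,W),("top",t,T)):
    x,y,z=W[...,0],W[...,1],W[...,2];H,S,V=cv2.split(cv2.cvtColor(c["color"],cv2.COLOR_RGB2HSV).astype(np.int16))
    P=W[(H>12)&(H<34)&(S>90)&(V>60)&(abs(x-577)<45)&(abs(y-41)<45)&(z>69)&(z<90)]
    print(n,len(P),P.mean(0).round(1),P.min(0).round(1),P.max(0).round(1),cv2.minEnclosingCircle(P[:,:2].astype(np.float32)))
    P=W[(abs(x-577)<20)&(abs(y-41)<20)&(z>112)];print(n,"top",len(P),P.mean(0).round(1))
    P=W[((H<6)|(H>172))&(S>170)&(V>70)&(x>380)&(x<480)&(y>200)&(y<300)&(z>53)]
    if len(P)>3:print(n,"tab",len(P),P.mean(0).round(1))
A=cv2.resize(c["color"][140:230,200:300] if 0 else read_camera("side")["color"][150:230,190:270],(570,570),interpolation=cv2.INTER_CUBIC)
cv2.imwrite("pics/s3.png",A[...,::-1])
```

```text
side 66 [581.   49.1  75.9] [562.3  23.4  69.3] [603.9  65.   80.2] ((580.97705078125, 42.916015625), 22.940101623535156)
side top 29 [579.1  44.5 123.1]
side tab 5 [420.8 253.6  61.3]
top 91 [575.   41.1  74.6] [555.9  22.1  69.4] [599.3  61.1  80.9] ((576.6980590820312, 41.335594177246094), 22.838367462158203)
top top 33 [574.9  41.8 121.6]
```

View pics/s3.png

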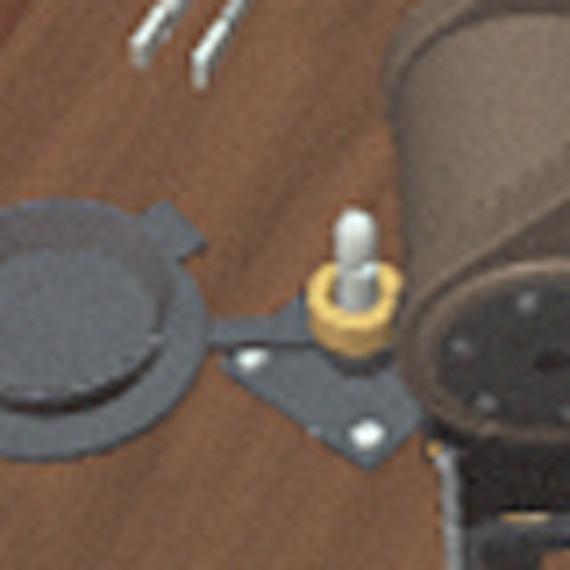

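The collar lies flat on the eye round the post (ring at (353,305), post top (355,215)). A faint notch at (368,270) looks like the hole on the robot's side. Now the clip.

Emit:
arm_command(deltas=[{"dx": 0.001,"dy": 0.001,"dz": -0.04,"yaw": 0},{"dx": 0,"dy": 0,"dz": -0.04,"yaw": 0},{"dx": 0,"dy": 0,"dz": -0.025,"yaw": 0},{"dx": 0,"dy": 0,"dz": -0.011,"yaw": 0},{"dx": 0,"dy": 0,"dz": 0,"yaw": 0}])

```text
t: 11.25
eef_pos: [417.6, 254.7, 42.3]
tcp_rot: [3.141, -0.001, -2.716]
ft_force: [0.1, -0.6, -0.3]
opening: 0.842
grip_force: 0.0
```

Emit:
arm_command(deltas=[{"dx": 0,"dy": 0,"dz": 0,"yaw": 0},{"dx": 0,"dy": 0,"dz": 0,"yaw": 0},{"dx": 0,"dy": 0,"dz": 0,"yaw": 0},{"dx": 0,"dy": 0,"dz": 0,"yaw": 0},{"dx": 0,"dy": 0,"dz": 0,"yaw": 0},{"dx": 0,"dy": 0,"dz": 0,"yaw": 0},{"dx": 0,"dy": 0,"dz": 0,"yaw": 0},{"dx": 0,"dy": 0,"dz": 0,"yaw": 0},{"dx": 0,"dy": 0,"dz": 0,"yaw": 0},{"dx": 0,"dy": 0,"dz": 0,"yaw": 0}], gripper=0.005)

```text
t: 12.25
eef_pos: [417.5, 254.8, 42.6]
tcp_rot: [3.141, -0.0, -2.716]
ft_force: [0.0, -0.4, -0.1]
opening: 0.145
grip_force: 30.0
```

Emit:
arm_command(deltas=[{"dx": 0,"dy": 0,"dz": 0.02,"yaw": 0},{"dx": 0,"dy": 0,"dz": 0.03,"yaw": -5},{"dx": 0,"dy": 0,"dz": 0.024,"yaw": -7},{"dx": 0,"dy": -0.01,"dz": 0,"yaw": -7},{"dx": 0,"dy": -0.02,"dz": 0,"yaw": -7},{"dx": 0.003,"dy": -0.02,"dz": 0,"yaw": -7},{"dx": 0.003,"dy": -0.02,"dz": 0,"yaw": -7},{"dx": 0.003,"dy": -0.02,"dz": 0,"yaw": -3.8},{"dx": 0.003,"dy": -0.02,"dz": 0,"yaw": 0},{"dx": 0.003,"dy": -0.02,"dz": 0,"yaw": 0},{"dx": 0.003,"dy": -0.02,"dz": 0,"yaw": 0},{"dx": 0,"dy": -0.013,"dz": 0,"yaw": 0},{"dx": 0,"dy": 0,"dz": 0,"yaw": 0},{"dx": 0,"dy": 0,"dz": 0,"yaw": 0}])

```text
t: 13.65
eef_pos: [435.4, 92.0, 116.7]
tcp_rot: [3.141, -0.0, 2.802]
ft_force: [0.7, 0.2, 0.0]
opening: 0.147
grip_force: 30.0
```

Run:
```python
from h import *
c,W=look("side","side4");t,T=look("top","top4")
A=cv2.resize(c["color"][150:230,200:300],(700,560),interpolation=cv2.INTER_CUBIC)
cv2.imwrite("pics/s4.png",A[...,::-1])
print(state()["eef_pos"].round(1),state()["ft_force"].round(1))
d=np.array([.943,-.332]);n=np.array([.332,.943])
for nm,c,W in(("side",c,W),("top",t,T)):
    x,y,z=W[...,0],W[...,1],W[...,2];H,S,V=cv2.split(cv2.cvtColor(c["color"],cv2.COLOR_RGB2HSV).astype(np.int16))
    m=(x>480)&(x<572)&(y>35)&(y<130)&(z>80)&(z<115)&(S<80)&(V>100)
    P=W[m]; q=P[:,:2]-[578.2,41.3]; print(nm,len(P)); o=np.argsort(q@d)
    print(np.c_[q[o]@d,q[o]@n,P[o][:,2]].round(0).astype(int).tolist()[::2])
```

```text
[435.4  92.4 116.7] [ 1.1 -0.7 -1. ]
side 20
[[-49, 21, 101], [-45, 21, 97], [-43, 18, 98], [-40, 5, 100], [-35, 4, 100], [-31, 4, 102], [-11, 8, 80], [-8, 4, 96], [-7, -2, 89], [-6, -4, 112]]
top 40
[[-69, 13, 103], [-66, 14, 102], [-65, 1, 100], [-63, 15, 99], [-61, 2, 98], [-60, 16, 107], [-58, 13, 97], [-57, 17, 100], [-56, 14, 101], [-53, 18, 97], [-52, 2, 105], [-51, -1, 101], [-47, 0, 98], [-43, -1, 95], [-40, -1, 98], [-37, 0, 100], [-12, -1, 94], [-12, -1, 111], [-11, -4, 114], [-10, -7, 93]]
```

View pics/s4.png

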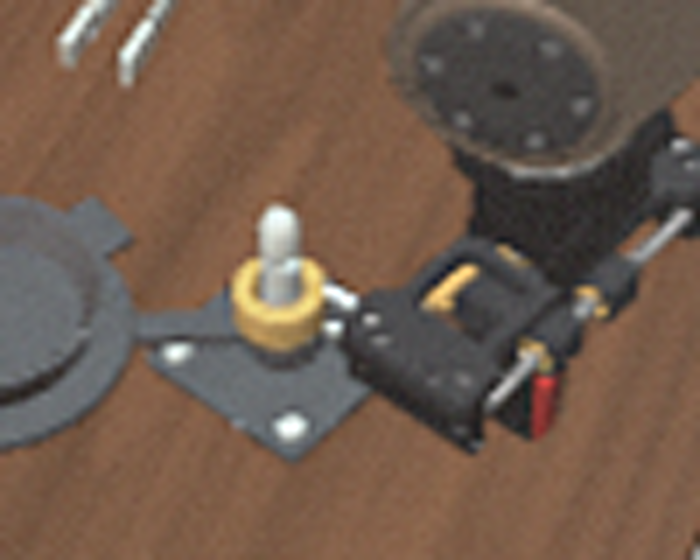

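The side view shows the post top at (280,215), the notch on the post's right at about (290,265), and the clip's leg tip at about (325,290), lined up with the post. I project candidate hole heights into this crop to choose the start height.

Run:
```python
from h import *
c=read_camera("side");E=np.linalg.inv(np.array(c["extrinsics"]))
def pr(p):
    q=E@np.r_[p,1]; s=np.array([q[0],-q[1]])/-q[2]; s=s*(1+c["k1"]*(s@s))
    return ((np.array([c["fx"]*s[0]+c["cx"],c["fy"]*s[1]+c["cy"]])-[200,150])*7+3).round(0)
P=np.array([578.2,41.3]);d=np.array([.943,-.332])
for z in(88,92,95,98,101): print("hole",z,pr([*(P-10*d),z]))
n=np.array([.332,.943])
for z in(118,122,125,128): print("top",z,pr([*P,z]))
print("collar top centre",pr([*P,74]),"front",pr([P[0]-8,P[1]+21.5,74]),"back",pr([P[0]+8,P[1]-21.5,74]))
print("tip exp",pr([*(P-30*d),97]))
g=c["color"][150:230,200:300].mean(-1).astype(int); print(g[26:50,35:50])
```

```text
hole 88 [299. 283.]
hole 92 [298. 278.]
hole 95 [298. 274.]
hole 98 [298. 269.]
hole 101 [298. 265.]
top 118 [281. 231.]
top 122 [281. 226.]
top 125 [281. 221.]
top 128 [281. 217.]
collar top centre [284. 292.] front [283. 328.] back [286. 257.]
tip exp [330. 291.]
[[ 98 103 103 102 108 104 104  97  92  97 100 100  99  98  98]
 [ 99 103 100 102 101 101  95  92  93  94  95  97  98  95  98]
 [100 101 102 100  93  91  88  87  95  93 100  99 100  95  95]
 [102 100  94 140 166 135  93  84  96 100  96  99  98  94  95]
 [104  98 120 210 243 242 197 104  99  94  97  98  99  95  92]
 [ 99 100 170 236 242 247 223 140  96  93  97 100  99  93 100]
 [100 114 186 229 232 229 206 146  93  98  96  95  95  97  99]
 [103  95 174 218 215 212 182 142  95  94  95  95  95  95  97]
 [101  92 169 204 194 188 167 126  95  99  99  95 101 102  96]
 [ 98  96 165 198 187 171 152 117  93  93  98  96  94  95  99]
 [ 95 105 151 181 179 159 142 131  99  89  87  94  95  99  97]
 [159 173 184 173 159 168 220 208 177 160 106  90  87  97  99]
 [195 180 173 181 194 207 215 179 179 199 160 110  93  99  97]
 [198 147 140 185 177 171 155 124 172 198 185 131  83  96  99]
 [186 124 138 179 170 156 138 114 142 183 174 139 106  83  83]
 [171 104 140 181 171 160 140 116 143 184 181 226 242 162  95]
 [190 135 143 176 176 165 138 133 169 192 173 156 196 243 235]
 [197 186 183 176 168 160 155 179 193 200 155  87 118 186 253]
 [183 197 189 190 186 189 187 193 194 162 106  80  90 107 146]
 [146 161 185 195 193 195 191 173 141 112  80  78  92  82  68]
 [142 143 151 149 142 142 142 127 113  94  95 188 254 209  61]
 [137 141 141 139 128 123 120 117 111  99  81 138 236 187  53]
 [104 133 142 138 133 128 123 122 112 102  67  84 129  97  46]
 [ 81  84  97 117 130 128 116 100  76  73  63  85  97  62  47]]
```

Post top at about 127 mm and the notch at about 100 mm agree, so I set the leg at about z = 100 and approach gently.

Emit:
arm_command(deltas=[{"dx": 0,"dy": -0.0005,"dz": 0.003,"yaw": 0},{"dx": 0.0047,"dy": -0.0017,"dz": 0,"yaw": 0},{"dx": 0.0047,"dy": -0.0017,"dz": 0,"yaw": 0},{"dx": 0.0038,"dy": -0.0013,"dz": 0,"yaw": 0},{"dx": 0,"dy": 0,"dz": 0,"yaw": 0}])

```text
t: 14.3
eef_pos: [449.4, 86.5, 119.6]
tcp_rot: [3.141, 0.0, 2.803]
ft_force: [0.2, 0.7, -1.7]
opening: 0.144
grip_force: 30.0
```

Emit:
arm_command(deltas=[{"dx": 0.0009,"dy": -0.0003,"dz": 0,"yaw": 0},{"dx": 0.0009,"dy": -0.0003,"dz": 0,"yaw": 0},{"dx": 0.0009,"dy": -0.0004,"dz": 0,"yaw": 0},{"dx": 0,"dy": 0,"dz": 0,"yaw": 0}])

```text
t: 14.7
eef_pos: [451.5, 85.6, 119.7]
tcp_rot: [3.142, 0.0, 2.803]
ft_force: [0.3, -0.4, -1.6]
opening: 0.143
grip_force: 30.0
```

Emit:
arm_command(deltas=[{"dx": 0.0009,"dy": -0.0003,"dz": 0,"yaw": 0},{"dx": 0.0009,"dy": -0.0003,"dz": 0,"yaw": 0},{"dx": 0,"dy": 0,"dz": 0,"yaw": 0}])

```text
t: 15.0
eef_pos: [453.3, 85.0, 119.7]
tcp_rot: [3.141, 0.0, 2.803]
ft_force: [-0.1, 0.4, -0.8]
opening: 0.146
grip_force: 30.0
```

Emit:
arm_command(deltas=[{"dx": 0.0009,"dy": -0.0003,"dz": 0,"yaw": 0},{"dx": 0.0009,"dy": -0.0003,"dz": 0,"yaw": 0},{"dx": 0,"dy": 0,"dz": 0,"yaw": 0}])

```text
t: 15.3
eef_pos: [455.1, 84.4, 119.7]
tcp_rot: [3.141, 0.0, 2.803]
ft_force: [0.0, 0.2, -0.9]
opening: 0.148
grip_force: 30.0
```

Emit:
arm_command(deltas=[{"dx": 0.0009,"dy": -0.0003,"dz": 0,"yaw": 0},{"dx": 0,"dy": 0,"dz": 0,"yaw": 0}])

```text
t: 15.5
eef_pos: [456.0, 84.1, 119.7]
tcp_rot: [3.141, 0.0, 2.803]
ft_force: [-0.3, 0.2, -1.9]
opening: 0.142
grip_force: 30.0
```

Emit:
arm_command(deltas=[{"dx": 0.0009,"dy": -0.0003,"dz": 0,"yaw": 0},{"dx": 0,"dy": 0,"dz": 0,"yaw": 0}])

```text
t: 15.7
eef_pos: [456.9, 83.8, 119.7]
tcp_rot: [3.141, 0.0, 2.803]
ft_force: [0.5, 0.1, -0.9]
opening: 0.144
grip_force: 30.0
```

Emit:
arm_command(deltas=[{"dx": 0.0009,"dy": -0.0003,"dz": 0,"yaw": 0},{"dx": 0,"dy": 0,"dz": 0,"yaw": 0}])

```text
t: 15.9
eef_pos: [457.8, 83.5, 119.7]
tcp_rot: [3.141, 0.0, 2.803]
ft_force: [0.2, -1.0, -1.1]
opening: 0.15
grip_force: 30.0
```

Emit:
arm_command(deltas=[{"dx": 0.0009,"dy": -0.0003,"dz": 0,"yaw": 0},{"dx": 0,"dy": 0,"dz": 0,"yaw": 0}])

```text
t: 16.1
eef_pos: [458.7, 83.2, 119.6]
tcp_rot: [3.141, 0.0, 2.803]
ft_force: [-0.2, 0.2, -0.7]
opening: 0.147
grip_force: 30.0
```

Emit:
arm_command(deltas=[{"dx": 0.0009,"dy": -0.0004,"dz": 0,"yaw": 0},{"dx": 0,"dy": 0,"dz": 0,"yaw": 0}])

```text
t: 16.3
eef_pos: [459.6, 82.8, 119.7]
tcp_rot: [3.141, -0.0, 2.803]
ft_force: [0.2, -0.1, -2.0]
opening: 0.147
grip_force: 30.0
```

The tip appears to be in the hole. I go a little deeper, then probe up and down to centre.

Emit:
arm_command(deltas=[{"dx": 0.0009,"dy": -0.0003,"dz": 0,"yaw": 0},{"dx": 0,"dy": 0,"dz": 0,"yaw": 0}])

```text
t: 16.5
eef_pos: [460.5, 82.5, 119.7]
tcp_rot: [3.141, 0.0, 2.803]
ft_force: [0.0, 0.1, -1.5]
opening: 0.149
grip_force: 30.0
```

Emit:
arm_command(deltas=[{"dx": 0,"dy": 0,"dz": 0.001,"yaw": 0},{"dx": 0,"dy": 0,"dz": 0,"yaw": 0}])

```text
t: 16.7
eef_pos: [460.2, 82.5, 120.5]
tcp_rot: [-3.141, -0.001, 2.803]
ft_force: [0.0, 0.6, -3.8]
opening: 0.143
grip_force: 30.0
```

Emit:
arm_command(deltas=[{"dx": 0,"dy": 0,"dz": -0.002,"yaw": 0},{"dx": 0,"dy": 0,"dz": 0,"yaw": 0}])

```text
t: 16.9
eef_pos: [460.5, 82.5, 118.5]
tcp_rot: [3.141, 0.0, 2.803]
ft_force: [-0.2, 0.0, -1.0]
opening: 0.148
grip_force: 30.0
```

Emit:
arm_command(deltas=[{"dx": 0,"dy": 0,"dz": -0.0013,"yaw": 0},{"dx": 0,"dy": 0,"dz": 0,"yaw": 0}])

```text
t: 17.1
eef_pos: [460.4, 82.5, 117.3]
tcp_rot: [3.142, 0.0, 2.803]
ft_force: [-0.2, 0.5, -0.4]
opening: 0.147
grip_force: 30.0
```

Emit:
arm_command(deltas=[{"dx": 0,"dy": 0,"dz": 0.0013,"yaw": 0},{"dx": 0.0005,"dy": 0.0014,"dz": 0,"yaw": 0},{"dx": 0,"dy": 0,"dz": 0,"yaw": 0}])

```text
t: 17.4
eef_pos: [461.0, 84.0, 118.8]
tcp_rot: [3.141, 0.0, 2.803]
ft_force: [-0.5, -0.9, -0.8]
opening: 0.146
grip_force: 30.0
```

Emit:
arm_command(deltas=[{"dx": -0.0005,"dy": -0.0014,"dz": 0,"yaw": 0},{"dx": -0.0005,"dy": -0.0014,"dz": 0,"yaw": 0},{"dx": 0,"dy": 0,"dz": 0,"yaw": 0}])

```text
t: 17.7
eef_pos: [459.8, 81.0, 118.7]
tcp_rot: [3.142, -0.0, 2.803]
ft_force: [0.1, -0.6, -0.8]
opening: 0.149
grip_force: 30.0
```

Emit:
arm_command(deltas=[{"dx": 0.0005,"dy": 0.0014,"dz": 0,"yaw": 0},{"dx": 0.0014,"dy": -0.0005,"dz": 0,"yaw": 0},{"dx": 0.0014,"dy": -0.0005,"dz": 0,"yaw": 0},{"dx": 0,"dy": 0,"dz": 0,"yaw": 0}])

```text
t: 18.1
eef_pos: [463.4, 81.5, 118.6]
tcp_rot: [3.141, 0.0, 2.803]
ft_force: [-1.4, 0.4, -1.2]
opening: 0.146
grip_force: 30.0
```

Emit:
arm_command(deltas=[{"dx": 0.0014,"dy": -0.0005,"dz": 0,"yaw": 0},{"dx": 0.0014,"dy": -0.0005,"dz": 0,"yaw": 0},{"dx": 0.0014,"dy": -0.0005,"dz": 0,"yaw": 0},{"dx": 0,"dy": 0,"dz": 0,"yaw": 0}])

```text
t: 18.5
eef_pos: [467.6, 80.0, 118.7]
tcp_rot: [3.141, 0.0, 2.803]
ft_force: [0.1, -0.2, -1.3]
opening: 0.149
grip_force: 30.0
```

Emit:
arm_command(deltas=[{"dx": 0.0014,"dy": -0.0005,"dz": 0,"yaw": 0},{"dx": 0.0014,"dy": -0.0005,"dz": 0,"yaw": 0},{"dx": 0.0014,"dy": -0.0005,"dz": 0,"yaw": 0},{"dx": 0,"dy": 0,"dz": 0,"yaw": 0}])

```text
t: 18.9
eef_pos: [471.8, 78.5, 118.6]
tcp_rot: [3.141, 0.0, 2.803]
ft_force: [-0.5, 0.8, -1.0]
opening: 0.145
grip_force: 30.0
```

Emit:
arm_command(deltas=[{"dx": 0.0014,"dy": -0.0005,"dz": 0,"yaw": 0},{"dx": 0.0014,"dy": -0.0005,"dz": 0,"yaw": 0},{"dx": 0.0014,"dy": -0.0005,"dz": 0,"yaw": 0},{"dx": 0,"dy": 0,"dz": 0,"yaw": 0}])

```text
t: 19.3
eef_pos: [476.0, 77.0, 118.7]
tcp_rot: [3.141, 0.0, 2.803]
ft_force: [0.5, -0.4, -0.0]
opening: 0.148
grip_force: 30.0
```

Emit:
arm_command(deltas=[{"dx": 0.0014,"dy": -0.0005,"dz": 0,"yaw": 0},{"dx": 0.0014,"dy": -0.0005,"dz": 0,"yaw": 0},{"dx": 0.0014,"dy": -0.0005,"dz": 0,"yaw": 0},{"dx": 0.0014,"dy": -0.0005,"dz": 0,"yaw": 0},{"dx": 0.0014,"dy": -0.0005,"dz": 0,"yaw": 0},{"dx": 0,"dy": 0,"dz": 0,"yaw": 0}])

```text
t: 19.9
eef_pos: [483.0, 74.5, 118.7]
tcp_rot: [3.141, 0.0, 2.803]
ft_force: [-0.9, 1.0, -0.7]
opening: 0.145
grip_force: 30.0
```

Emit:
arm_command(deltas=[{"dx": 0.0014,"dy": -0.0005,"dz": 0,"yaw": 0},{"dx": 0.0014,"dy": -0.0005,"dz": 0,"yaw": 0},{"dx": 0.0014,"dy": -0.0005,"dz": 0,"yaw": 0},{"dx": 0.0014,"dy": -0.0005,"dz": 0,"yaw": 0},{"dx": 0,"dy": 0,"dz": 0,"yaw": 0}])

```text
t: 20.4
eef_pos: [488.6, 72.5, 118.6]
tcp_rot: [3.141, 0.0, 2.803]
ft_force: [0.8, 0.6, -0.9]
opening: 0.146
grip_force: 30.0
```

Emit:
arm_command(deltas=[{"dx": 0.0014,"dy": -0.0005,"dz": 0,"yaw": 0},{"dx": 0.0014,"dy": -0.0005,"dz": 0,"yaw": 0},{"dx": 0,"dy": 0,"dz": 0,"yaw": 0}])

```text
t: 20.7
eef_pos: [491.5, 71.7, 118.7]
tcp_rot: [3.141, 0.0, 2.803]
ft_force: [1.4, 3.3, -1.5]
opening: 0.146
grip_force: 30.0
```

Emit:
arm_command(deltas=[{"dx": 0.0009,"dy": -0.0003,"dz": 0,"yaw": 0},{"dx": 0.001,"dy": -0.0004,"dz": 0,"yaw": 0},{"dx": 0,"dy": 0,"dz": 0,"yaw": 0}])

```text
t: 21.0
eef_pos: [493.1, 70.9, 118.6]
tcp_rot: [3.141, -0.0, 2.803]
ft_force: [0.0, 3.5, -1.4]
opening: 0.147
grip_force: 30.0
```

Emit:
arm_command(deltas=[{"dx": 0.0009,"dy": -0.0003,"dz": 0,"yaw": 0},{"dx": 0.001,"dy": -0.0004,"dz": 0,"yaw": 0},{"dx": 0,"dy": 0,"dz": 0,"yaw": 0}])

```text
t: 21.3
eef_pos: [494.9, 70.2, 118.6]
tcp_rot: [3.142, -0.0, 2.803]
ft_force: [-1.9, 4.9, -1.8]
opening: 0.144
grip_force: 30.0
```

Emit:
arm_command(deltas=[{"dx": 0.0009,"dy": -0.0003,"dz": 0,"yaw": 0},{"dx": 0.001,"dy": -0.0004,"dz": 0,"yaw": 0},{"dx": 0,"dy": 0,"dz": 0,"yaw": 0}])

```text
t: 21.6
eef_pos: [497.5, 69.5, 118.8]
tcp_rot: [3.141, 0.001, 2.803]
ft_force: [2.3, 4.4, -1.1]
opening: 0.149
grip_force: 30.0
```

Emit:
arm_command(deltas=[{"dx": 0.0009,"dy": -0.0003,"dz": 0,"yaw": 0},{"dx": 0.001,"dy": -0.0004,"dz": 0,"yaw": 0},{"dx": 0,"dy": 0,"dz": 0,"yaw": 0}])

```text
t: 21.9
eef_pos: [499.7, 68.6, 118.9]
tcp_rot: [3.141, 0.002, 2.803]
ft_force: [3.6, 3.8, -0.8]
opening: 0.148
grip_force: 30.0
```

Emit:
arm_command(deltas=[{"dx": 0.0009,"dy": -0.0003,"dz": 0,"yaw": 0},{"dx": 0.001,"dy": -0.0004,"dz": 0,"yaw": 0},{"dx": 0,"dy": 0,"dz": 0,"yaw": 0}])

```text
t: 22.2
eef_pos: [501.4, 67.9, 118.8]
tcp_rot: [3.141, 0.001, 2.803]
ft_force: [5.2, 2.5, -2.8]
opening: 0.145
grip_force: 30.0
```

Emit:
arm_command(deltas=[{"dx": 0.0009,"dy": -0.0003,"dz": 0,"yaw": 0},{"dx": 0.001,"dy": -0.0004,"dz": 0,"yaw": 0},{"dx": 0,"dy": 0,"dz": 0,"yaw": 0}])

```text
t: 22.5
eef_pos: [502.9, 67.2, 118.7]
tcp_rot: [3.141, 0.0, 2.803]
ft_force: [2.6, 2.7, -1.4]
opening: 0.146
grip_force: 30.0
```

Emit:
arm_command(deltas=[{"dx": 0.0009,"dy": -0.0003,"dz": 0,"yaw": 0},{"dx": 0.001,"dy": -0.0004,"dz": 0,"yaw": 0},{"dx": 0,"dy": 0,"dz": 0,"yaw": 0}])

```text
t: 22.8
eef_pos: [504.4, 66.6, 118.5]
tcp_rot: [-3.142, -0.0, 2.803]
ft_force: [1.2, 3.7, -0.7]
opening: 0.149
grip_force: 30.0
```

Emit:
arm_command(deltas=[{"dx": 0.0009,"dy": -0.0003,"dz": 0,"yaw": 0},{"dx": 0,"dy": 0,"dz": 0,"yaw": 0}])

```text
t: 23.0
eef_pos: [505.5, 66.3, 118.6]
tcp_rot: [3.142, 0.0, 2.803]
ft_force: [1.3, 1.8, -1.8]
opening: 0.147
grip_force: 30.0
```

Emit:
arm_command(deltas=[{"dx": 0.0009,"dy": -0.0003,"dz": 0,"yaw": 0},{"dx": 0,"dy": 0,"dz": 0,"yaw": 0}])

```text
t: 23.2
eef_pos: [506.4, 65.8, 118.6]
tcp_rot: [-3.141, -0.0, 2.803]
ft_force: [0.4, 0.3, -1.2]
opening: 0.149
grip_force: 30.0
```

Emit:
arm_command(deltas=[{"dx": 0.0009,"dy": -0.0003,"dz": 0,"yaw": 0},{"dx": 0,"dy": 0,"dz": 0,"yaw": 0}])

```text
t: 23.4
eef_pos: [507.1, 65.6, 118.6]
tcp_rot: [-3.141, -0.0, 2.803]
ft_force: [-0.4, 0.3, -1.9]
opening: 0.146
grip_force: 30.0
```

Emit:
arm_command(deltas=[{"dx": 0.0009,"dy": -0.0003,"dz": 0,"yaw": 0},{"dx": 0,"dy": 0,"dz": 0,"yaw": 0}])

```text
t: 23.6
eef_pos: [508.2, 65.4, 118.6]
tcp_rot: [3.142, -0.0, 2.803]
ft_force: [0.0, 0.2, -0.9]
opening: 0.145
grip_force: 30.0
```

Emit:
arm_command(deltas=[{"dx": 0.0006,"dy": -0.0002,"dz": 0,"yaw": 0},{"dx": 0,"dy": 0,"dz": 0,"yaw": 0}])

```text
t: 23.8
eef_pos: [508.8, 65.2, 118.7]
tcp_rot: [3.142, 0.0, 2.803]
ft_force: [0.0, 0.3, -1.0]
opening: 0.145
grip_force: 30.0
```

Emit:
arm_command(deltas=[{"dx": 0.0006,"dy": -0.0002,"dz": 0,"yaw": 0},{"dx": 0,"dy": 0,"dz": 0,"yaw": 0}])

```text
t: 24.0
eef_pos: [509.1, 65.1, 118.6]
tcp_rot: [-3.142, -0.001, 2.803]
ft_force: [-0.7, 1.2, -1.4]
opening: 0.142
grip_force: 30.0
```

Emit:
arm_command(deltas=[{"dx": 0.0006,"dy": -0.0002,"dz": 0,"yaw": 0},{"dx": 0,"dy": 0,"dz": 0,"yaw": 0}])

```text
t: 24.2
eef_pos: [509.4, 64.9, 118.5]
tcp_rot: [-3.141, -0.001, 2.803]
ft_force: [-3.9, 0.7, 1.1]
opening: 0.144
grip_force: 30.0
```

Emit:
arm_command(deltas=[{"dx": 0.0006,"dy": -0.0002,"dz": 0,"yaw": 0},{"dx": 0,"dy": 0,"dz": 0,"yaw": 0}])

```text
t: 24.4
eef_pos: [509.5, 64.8, 118.5]
tcp_rot: [-3.141, -0.002, 2.803]
ft_force: [-6.2, 3.2, 0.4]
opening: 0.145
grip_force: 30.0
```

Emit:
arm_command(deltas=[{"dx": 0.0006,"dy": -0.0002,"dz": 0,"yaw": 0},{"dx": 0,"dy": 0,"dz": 0,"yaw": 0}])

```text
t: 24.6
eef_pos: [509.7, 64.7, 118.4]
tcp_rot: [-3.141, -0.003, 2.803]
ft_force: [-9.0, 3.3, 1.2]
opening: 0.142
grip_force: 30.0
```

The stop is reached at the expected place: force rises 3 N per step with no more travel. I relax the push, release, and lift away.

Emit:
arm_command(deltas=[{"dx": -0.001,"dy": 0.0004,"dz": 0,"yaw": 0},{"dx": 0,"dy": 0,"dz": 0,"yaw": 0}])

```text
t: 24.8
eef_pos: [509.4, 64.9, 118.4]
tcp_rot: [-3.141, -0.001, 2.803]
ft_force: [-6.1, 0.8, -0.7]
opening: 0.143
grip_force: 30.0
```

Emit:
arm_command(deltas=[{"dx": 0,"dy": 0,"dz": 0,"yaw": 0},{"dx": 0,"dy": 0,"dz": 0,"yaw": 0},{"dx": 0,"dy": 0,"dz": 0,"yaw": 0},{"dx": 0,"dy": 0,"dz": 0,"yaw": 0},{"dx": 0,"dy": 0,"dz": 0,"yaw": 0},{"dx": 0,"dy": 0,"dz": 0,"yaw": 0}], gripper=0.07)

```text
t: 25.4
eef_pos: [510.2, 64.8, 118.7]
tcp_rot: [3.141, 0.0, 2.803]
ft_force: [-0.4, -0.6, -0.7]
opening: 0.592
grip_force: 0.0
```

Emit:
arm_command(deltas=[{"dx": 0,"dy": 0,"dz": 0.02,"yaw": 0},{"dx": 0,"dy": 0,"dz": 0.03,"yaw": 0},{"dx": 0,"dy": 0,"dz": 0.04,"yaw": 0},{"dx": -0.02,"dy": -0.03,"dz": 0.03,"yaw": 0},{"dx": -0.02,"dy": -0.04,"dz": 0,"yaw": 0},{"dx": -0.02,"dy": -0.04,"dz": 0,"yaw": 0},{"dx": -0.02,"dy": -0.04,"dz": 0,"yaw": 0},{"dx": 0,"dy": -0.04,"dz": 0,"yaw": 0},{"dx": 0,"dy": -0.04,"dz": 0,"yaw": 0},{"dx": 0,"dy": 0,"dz": 0,"yaw": 0}])

```text
t: 26.4
eef_pos: [430.2, -168.8, 238.8]
tcp_rot: [-3.141, 0.001, 2.799]
ft_force: [-0.4, 0.8, 0.5]
opening: 0.737
grip_force: 0.0
```

Run:
```python
from h import *
c,W=look("side","side5");t,T=look("top","top5")
A=cv2.resize(c["color"][150:230,190:290],(500,400),interpolation=cv2.INTER_CUBIC);B=cv2.resize(t["color"][130:200,210:300],(300,400) if 0 else (300,233),interpolation=cv2.INTER_CUBIC)
B=cv2.copyMakeBorder(B,0,167,0,0,cv2.BORDER_CONSTANT);cv2.imwrite("pics/s5.png",np.hstack([A,B])[...,::-1])
d=np.array([.943,-.332]);n=np.array([.332,.943])
for nm,c,W in(("side",c,W),("top",t,T)):
    x,y,z=W[...,0],W[...,1],W[...,2];H,S,V=cv2.split(cv2.cvtColor(c["color"],cv2.COLOR_RGB2HSV).astype(np.int16))
    P=W[((H<6)|(H>172))&(S>170)&(V>70)&(abs(x-510)<40)&(abs(y-65)<40)&(z>125)]
    q=P.mean(0);print(nm,len(P),q.round(1),(q[:2]-[578.2,41.3])@d,(q[:2]-[578.2,41.3])@n)
```

```text
side 3 [521.6  83.8 126.6] -67.52151283533715 21.26700665070806
top 3 [509.   81.5 127.6] -78.62041997849727 14.905388543004428
```

View pics/s5.png

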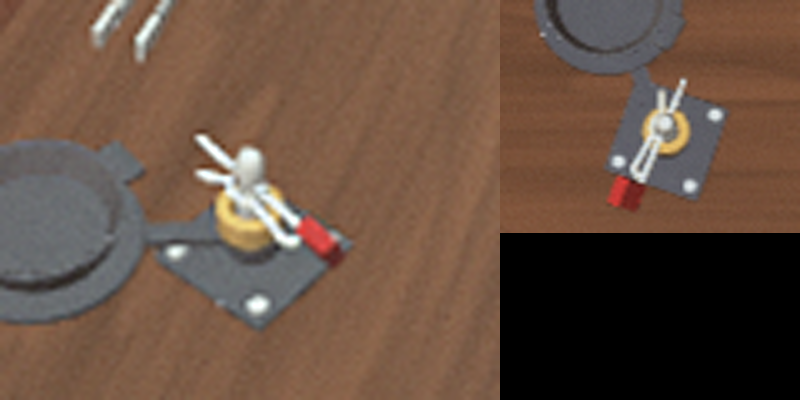

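The side view shows the clip through the post: legs emerging at (200,145) and (200,178), head and red tab at (320,240), slightly drooped and rolled. The collar is flat at (248,215). I check the seat depth and leg angle numerically, and that it is at rest.

Run:
```python
from h import *
d=np.array([.943,-.332]);n=np.array([.332,.943])
for nm,p in(("side",(580,42.5)),("top",(576.7,41))):
  for k in range(2):
    c,W=look(nm,"x");x,y,z=W[...,0],W[...,1],W[...,2];H,S,V=cv2.split(cv2.cvtColor(c["color"],cv2.COLOR_RGB2HSV).astype(np.int16))
    P=W[((H<6)|(H>172))&(S>160)&(V>60)&(abs(x-510)<50)&(abs(y-65)<50)&(z>50)]
    q=np.c_[(P[:,:2]-p)@d,(P[:,:2]-p)@n,P[:,2]];print(nm,len(q),q.mean(0).round(1),np.percentile(q,[3,97],axis=0).round(1).tolist())
  m=(abs(x-575)<90)&(abs(y-45)<60)&(z>86)&(S<70)&(V>130)&(np.hypot(x-p[0],y-p[1])>15)
  P=W[m];q=np.c_[(P[:,:2]-p)@d,(P[:,:2]-p)@n,P[:,2]];q=q[np.argsort(q[:,0])];print(q.round(0).astype(int)[::2].tolist())
print(state()["t"])
```

```text
side 28 [-77.8  20.  120.9] [[-86.6, 13.3, 108.4], [-66.4, 25.6, 125.1]]
side 27 [-77.   20.3 121.9] [[-87.9, 15.4, 114.4], [-67.1, 25.1, 128.2]]
[[-60, 19, 123], [-49, 12, 87], [-47, 15, 89], [-45, 17, 89], [-43, 5, 98], [-39, 16, 89], [-38, 15, 92], [-36, 12, 93], [-34, 15, 94], [-33, 14, 87], [-31, 1, 100], [-29, 14, 95], [-27, 11, 96], [-25, 4, 103], [-23, 12, 94], [-21, 10, 96], [-19, 13, 96], [-17, 1, 100], [-12, 10, 98], [-6, 14, 98], [15, 10, 99], [17, 2, 112], [19, 1, 104], [22, 12, 106], [23, 11, 99], [25, -1, 103], [27, 12, 98], [29, -1, 110], [31, 12, 100], [33, 15, 101], [37, 0, 110], [44, -3, 108], [49, -3, 109]]
top 80 [-74.6  13.2 113. ] [[-87.5, 0.7, 92.2], [-61.3, 26.1, 126.7]]
top 78 [-74.8  13.4 112.6] [[-87.1, 0.7, 93.9], [-62.2, 26.3, 126.5]]
[[-57, 8, 89], [-54, 9, 91], [-53, 16, 90], [-52, 13, 88], [-50, 17, 91], [-50, 3, 96], [-47, 8, 92], [-47, 15, 94], [-46, 1, 95], [-43, 6, 93], [-42, 3, 94], [-40, 17, 89], [-39, 14, 90], [-36, 15, 93], [-35, 12, 89], [-33, 16, 94], [-33, 13, 96], [-29, 14, 92], [-28, 1, 97], [-26, 15, 91], [-25, 12, 94], [-23, 2, 99], [-21, 10, 95], [-20, 3, 102], [-18, 14, 90], [-17, 8, 92], [-16, 2, 99], [-15, 12, 93], [-15, 9, 98], [4, 15, 96], [16, 9, 98], [18, 13, 100], [19, 10, 102], [19, 13, 109], [22, 11, 97], [24, 2, 106], [25, -1, 107], [28, 17, 96], [28, 13, 99], [31, 14, 100], [32, -2, 105], [36, -4, 107], [38, -3, 110], [44, -1, 112]]
26.7
```

The tab rests 72–75 mm behind the post. The leg's tip moved about 79 mm from its pre-insertion position, as it should for home. The leg is tilted about 0.16 rad (limit 0.25), and two successive looks agree, so it is at rest. I hand in.

```bash
python3 -c "
from cell import job_done
print(job_done())"
```

```text
the job is handed in; nothing more can be done
None
```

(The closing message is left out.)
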